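Open the child-proof descaler bottle

TASK

The kettle is due for descaling: open the descaler bottle in the steel holder, the one with the wide ribbed child-proof cap. Push the cap down until you feel it stop, turn it anticlockwise while keeping it down, lift it off, and set it down top side up in the steel dish. Do not lean on the thin bottle, leave both bottles standing in the holder, and leave the cup and spoon alone.

Things in the scene. Friction and masses are not known exactly. Their poses are not given: they have to be found in the camera images.
- holder: Stainless steel holder, 84 mm (own x) by 164 mm (own y), 50 mm high, fixed to the worktop by a suction foot at each end; two square wells side by side along its own y axis, centres 40 mm either side of the middle, inner floor 4 mm up. Origin: centre of the underside; z up.
- bottle: Descaler bottle: thin white plastic, square 72 x 72 mm, straight to 86 mm, rounded shoulder to 100 mm, then a round neck 40 mm across up to 129 to 136 mm; 0.38 to 0.46 kg. Stands in either well with about 2 mm of play each side; the well keeps it from turning. Origin: centre of its underside; z up. Forcing it with more than about 16 N dents it.
- cap_seat (a point): Point on the bottle's axis, 112 mm above its origin: the cap's origin lies here while the cap is locked. A spring inside pushes the cap up, three lugs hold it in notches. To free it, it must go down 3 to 10 mm (differs from bottle to bottle, cannot be seen or read), then turn anticlockwise seen from above by 45 to 80 degrees (best 62), kept down for the first 45.
- cap: Child-resistant cap on the descaler bottle: grey plastic, round, ribbed side, 58 mm across, 35 mm high, 90 g, arrows moulded on its flat top. Origin: centre of its open lower rim; z up. Once turned far enough it is pushed up a little by the spring and comes straight up; turned without being fully down it jams hard, and lifting it while locked lifts the bottle.
- cap_top (a point): Centre of the cap's flat top, 35 mm above the cap's origin. Push down through a grip on the ribbed side: the spring takes about 2 to 7 N at first and 9 N where the cap comes free, whatever the depth; 0.5 mm farther down, at 9.5 N, is a hard stop where force climbs steeply. 11 to 14 N keeps it safely on that stop. Closing fingers on the cap may already load the spring by some N.
- rinse_bottle: Bystander: second white plastic bottle, same square 72 mm body but shorter (104 mm in all), with a slim 26 mm flip-top cap; stands in the other well. Origin: centre of its underside.
- dish: Round shallow stainless dish, 150 mm across, 16 mm high, loose on the worktop; inner floor 4 mm above its origin, flat over about 85 mm diameter. Origin: centre of its underside. The cap belongs in its middle.
- cup: Bystander: small checked cup, upside down, 66 mm across, 53 mm high. Origin: centre of its underside.
- spoon: Bystander: teaspoon lying on the worktop, 134 x 27 x 12 mm. Origin: centre of its underside.
Mind the look-alikes: they are no part of the job. There is more than one size of the cap; the job needs the largest.

How it is judged:
By the outcome, as a careful person would: the job done as asked, in the order asked, and still so for the second after the job is handed in, with the robot touching nothing.
It also fails if it takes over 64 s, if anything falls off the work surface, if the arm or the gripper's body presses on something with over 40 N, if the wrist force passes 120 N, or if a joint passes its speed limit or range.

ROBOT

A 6-joint arm with a two-finger parallel gripper is mounted at the origin on a cart in front of the work surface, level with it; the furniture and walls round the work are solid. World frame = base frame: x ahead of the robot, y to its left, z up, the work surface at z = 0. Lengths are in mm, angles in rad, forces in N, time in s.
With the tool pointing down it reaches from about 350 to 775 mm from the base axis. Payload 5.5 kg.
Tool frame: the origin (TCP) lies at the very end of the fingers, on their centre line; the grasp point (between the pads) lies 19 mm behind it; y points along the fingers, x is the direction in which the jaws open and shut, and the axes are right-handed (so a half turn about y gives the same grasp; the last joint's range is limited). The gripper opens to 85 mm and grips with 20 to 120 N. Pads are 22 mm wide; open, the fingers measure 114 mm over their backs; the gripper's body (76 mm by 85 mm) begins 54 mm behind the grasp point. The pads swing forward as they close: fully open they stand 13 mm farther back than shut.
Start: joints at [1.208, 0.313, 0.046, 1.304, 0, 1.431], TCP at [127.075, 560.824, 231.323] pointing down, gripper open.
Joint ranges: [-2.76, 2.76], [-0.86, 1.69], [-1.03, 1.26], [-2.2, 2.34], [-1.47, 1.5], [-3.14, 3.14]. Speed limits (rad/s): [2.57, 2.57, 3.14, 3.14, 3.14, 3.14].

INTERFACE

Orientations are given as a unit quaternion [x, y, z, w].
In Python, from cell import * gives the robot as it stands.
- The arm moves only by the tool servo_tool, never from a script. Its arguments are lists of equal length, an entry for each row: "translation": the shift along the tool's x, y, z in mm, a list of three; "rot": the turn, a rotation vector about the tool's x, y, z in degrees, a list of three; "gripper": the opening in per cent of the stroke, from 0 (shut) to 100 (fully open). A call has 1 to 12 rows; each row shifts and turns the commanded pose from where the row before left it, along the tool's axes as they then stand; what a row does not reach is not made up. A row lasts 1/8 s, in which the tool goes at most 62.5 mm and 10.7 degrees, less where a joint would pass 70% of its speed; a pose out of reach is approached as far as the arm can. A call with a gripper value outside its range is refused whole. The fingers move at their own pace and stop on an object; "force" is the grip in N (left out, the last holds). Time passes only in rows, so rows that do not move let the fingers close. It gives the time, the measured TCP pose, the force and the opening at its end, in the units of the state.
- read_state(): the state, without advancing time (a new reading comes with each control period).
- read_camera(name): name is "scene" or "side" or "wrist"; returns a dict with "img" (400x640x3 uint8, red, green, blue), "z_map" (400x640 float32, mm along the optical axis (not along the pixel's ray), 0 where there is no reading), "vertical_fov" (degrees; the focal length in pixels is half the picture's height over the tangent of half this angle, whatever the lens; pixels are square), "cx", "cy" (the principal point, pixels), "k1" (the pictures are not rectified: a ray, as slopes to the right and down, at radius r is drawn at 1 + k1 r^2 times it, then the intrinsics apply), "rvec" (rotation vector, rad) and "tvec" (3), from world to camera coordinates, as OpenCV has them. Camera axes: x right, y down, z forward; pixel columns grow to the right and rows downward; lengths in mm; the calibration is good to about 2 mm. A picture is of the moment at which its call begins.
- job_done(): hands the job in, once; it reports no verdict.
The state is a dict: "clock": time; "joints": joint angles; "joint_vel": joint speeds; "joint_efforts": joint torques, N m; "tcp_pos": TCP position; "orientation": TCP orientation; "contact_force": force on the tool from outside, world axes, zero at the start; "moment": the same for the moment, N m; "finger_gap": finger opening in mm.
Only numpy, scipy, OpenCV 4.12 (cv2) and the standard library are available. Lean on these libraries where they do the work, as an engineer would, in place of code of your own. Each camera call takes 0.05 s, during which the arm holds its last target.

## Working session

There is one attempt and no reset: what is moved stays moved. The work goes in short steps, Python scripts to look and compute and a tool call to move; the robot and the scene stay as the last step left them, time stands still between calls to the robot, and variables do not carry over. Pictures are saved under pics/ and viewed, and the job is handed in when it is done.

Besides the shell and the picture viewer there is one more tool, called after "Emit:" as name(argument=value, ...), one argument or row to a line, values as JSON. servo_tool: Moves the arm, as the interface text tells. Its arguments: {"type":"object","properties":{"translation":{"type":"array","items":{"type":"array","items":{"type":"number"}}},"rot":{"type":"array","items":{"type":"array","items":{"type":"number"}}},"gripper":{"type":"array","items":{"type":"number"}},"force":{"type":"number"}},"required":["translation","rot","gripper"]}

```bash
ls; mkdir -p pics
python3 - <<'E'
from cell import *
import cv2,numpy as np
s=read_state(); print(s)
for n in ["scene","side","wrist"]:
    c=read_camera(n); np.save(f"pics/{n}0.npy",c,allow_pickle=True)
    cv2.imwrite(f"pics/{n}0.png",c["img"][:,:,::-1]); print(n,{k:v for k,v in c.items() if k not in("img","z_map")})
E
```

```text
pics
{'clock': 0.0, 'joints': array([ 1.20841779e+00,  3.14028173e-01,  4.49622333e-02,  1.30361009e+00,
       -4.24426443e-05,  1.43118082e+00]), 'joint_vel': array([-0.0001296 ,  0.00156115,  0.00050561, -0.00144598,  0.00175219,
        0.00032153]), 'joint_efforts': array([-1.79317252e-03, -4.80634546e+01,  2.98529845e+01,  1.96519081e-02,
       -2.85167598e-04,  1.52645401e-05]), 'tcp_pos': array([126.87451451, 560.28904134, 230.38623777]), 'orientation': array([ 0.55282857,  0.44076161, -0.44189015, -0.55212577]), 'contact_force': array([ 0.23677937, -0.20355156, -0.6451385 ]), 'moment': array([-0.04514122,  0.01573323, -0.00837273]), 'finger_gap': 85.59565542357431}
scene {'vertical_fov': 44.30573526484383, 'cx': 324.1013483849769, 'cy': 202.81267832778968, 'k1': -0.055060876084191156, 'rvec': array([ 1.99338736, -1.0355196 ,  0.54510901]), 'tvec': array([-273.94312961,  392.42576613,  694.37180678])}
side {'vertical_fov': 47.019173951591114, 'cx': 321.83636445771725, 'cy': 191.25872381076834, 'k1': 0.04241834144114906, 'rvec': array([ 1.88795358, -1.55698612,  0.66420184]), 'tvec': array([-72.80703287, 475.15581208, 633.64369977])}
wrist {'vertical_fov': 58.83133986662854, 'cx': 313.1642111260976, 'cy': 199.7102150730667, 'k1': -0.05828851242501969, 'rvec': array([-2.24035049, -1.79137758, -0.29485589]), 'tvec': array([-574.12153418,  -42.99778154,  380.51854895])}
```

View pics/scene0.png

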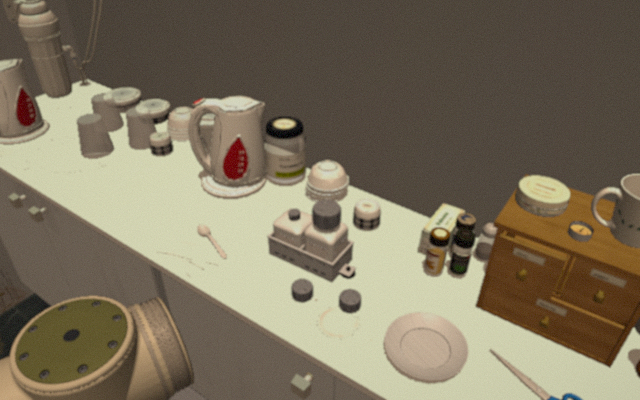

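View pics/side0.png

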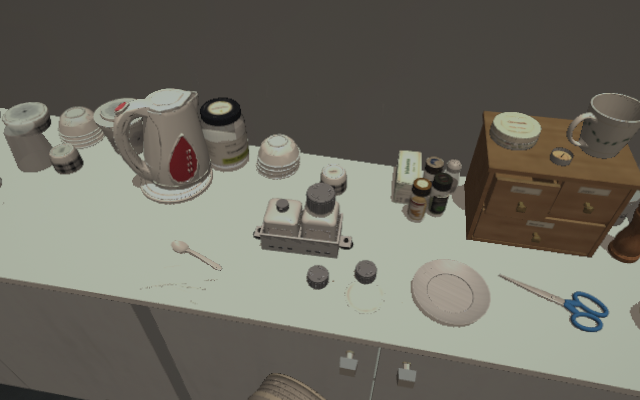

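View pics/wrist0.png

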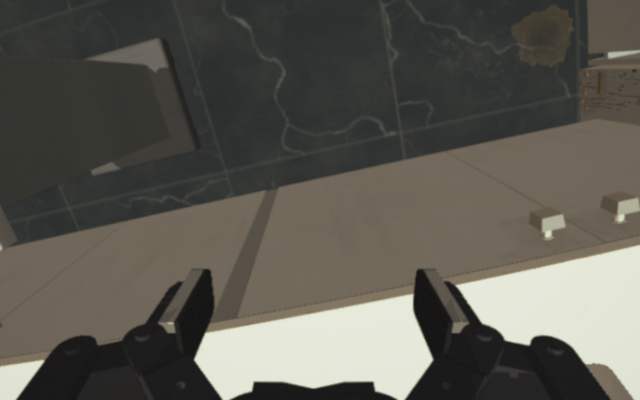

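The scene view has the holder at about (310,245), with the wide grey cap at (326,214) and the slim rinse cap at (294,214). The dish is at (426,347), and the two smaller loose caps at (302,290) and (350,300) are look-alikes. In the side view the cap top is at (321,193) and the dish at (450,291). Next I'll measure these.

```bash
cat > h.py <<'E'
import numpy as np,cv2
from scipy.spatial.transform import Rotation as R
def f_of(c): return c["img"].shape[0]/2/np.tan(np.radians(c["vertical_fov"])/2)
def rays(c,px):
    px=np.atleast_2d(np.asarray(px,float)); f=f_of(c)
    d=(px-[c["cx"],c["cy"]])/f; u=d.copy()
    for _ in range(20): u=d/(1+c["k1"]*(u**2).sum(1,keepdims=True))
    return np.c_[u,np.ones(len(u))]
def RT(c): return cv2.Rodrigues(np.asarray(c["rvec"],float))[0],np.asarray(c["tvec"],float)
def plane(c,px,z):
    r=rays(c,px);Rm,t=RT(c);o=-Rm.T@t;d=r@Rm
    return o+d*((z-o[2])/d[:,2])[:,None]
def depth(c,px):
    px=np.atleast_2d(px).astype(int);r=rays(c,px);Rm,t=RT(c)
    return (r*c["z_map"][px[:,1],px[:,0]][:,None]-t)@Rm
def cloud(c):
    v,u=np.mgrid[0:400,0:640];P=depth(c,np.c_[u.ravel(),v.ravel()]).reshape(400,640,3)
    P[c["z_map"]<=0]=np.nan
    return P
def proj(c,P):
    Rm,t=RT(c);q=np.atleast_2d(P)@Rm.T+t;u=q[:,:2]/q[:,2:];u=u*(1+c["k1"]*(u**2).sum(1,keepdims=True))
    return u*f_of(c)+[c["cx"],c["cy"]]
def load(n): return np.load(f"pics/{n}.npy",allow_pickle=True).item()
E
python3 - <<'E'
from h import *
for n in ["scene0","side0"]:
    c=load(n);P=cloud(c)
    cap=(322,208) if n=="scene0" else (320,191)
    dish=(426,347) if n=="scene0" else (450,291)
    print(n,"cap",depth(c,cap),"dish",depth(c,dish),"tbl",depth(c,(240,220)))
    p0=depth(c,cap)[0]
    Z=P[:,:,2];d=np.hypot(P[...,0]-p0[0],P[...,1]-p0[1])
    m=(Z>p0[2]-6)&(Z<p0[2]+8)&(d<50)
    q=P[m];print("captop n",m.sum(),np.median(q,0),(q.min(0)+q.max(0))/2,np.ptp(q,0))
    ys,xs=np.where(m);print("pix",xs.mean(),ys.mean(),xs.min(),xs.max(),ys.min(),ys.max())
    big=cv2.resize(c["img"][150:300,220:400],None,fx=4,fy=4,interpolation=cv2.INTER_CUBIC)
    cv2.imwrite(f"pics/{n}_big.png",big[:,:,::-1])
    d0=depth(c,dish)[0];dd=np.hypot(P[...,0]-d0[0],P[...,1]-d0[1])
    m=(Z>7)&(Z<30)&(dd<95);q=P[m];(cx,cy),r=cv2.minEnclosingCircle(q[:,:2].astype(np.float32));print("dish",m.sum(),cx,cy,r,q[:,2].max())
    # holder rim
    m=(Z>35)&(Z<62)&(np.hypot(P[...,0]-p0[0],P[...,1]-p0[1])<160);q=P[m];print("holder minrect",cv2.minAreaRect(q[:,:2].astype(np.float32)))
    m=(Z>90)&(Z<108)&(np.hypot(P[...,0]-p0[0],P[...,1]-p0[1])<130);q=P[m]; print("shoulder",cv2.minAreaRect(q[:,:2].astype(np.float32)),len(q))
E
```

```text
scene0 cap [[521.33688043  35.66227861 151.82430004]] dish [[ 447.0510223  -246.20835393    5.92536896]] tbl [[5.36305035e+02 2.86899482e+02 1.75764491e-02]]
captop n 430 [525.96850626  28.20595085 151.65334418] [529.59650546  30.73066898 150.30430871] [58.5053711  55.62972484  8.95716877]
pix 326.60697674418606 208.33255813953488 313 341 199 218
dish 2540 445.7091064453125 -245.142333984375 75.44992065429688 19.378264909207918
holder minrect ((581.365234375, 72.26766204833984), (196.06295776367188, 167.95016479492188), 2.406202793121338)
shoulder ((525.09033203125, 66.92965698242188), (68.89844512939453, 146.71470642089844), 4.282801628112793) 929
side0 cap [[531.90175773  32.26482235 150.05370323]] dish [[ 450.73888657 -246.66920981    3.34841365]] tbl [[5.54314128e+02 2.22610287e+02 4.32325926e-01]]
captop n 485 [526.25217945  30.96682767 149.86114637] [528.06716464  31.12777727 148.6879387 ] [57.26278228 55.96520202  9.22767428]
pix 320.12371134020617 193.15463917525773 306 334 183 204
dish 2244 446.03485107421875 -245.5077362060547 75.98554992675781 18.843910123161784
holder minrect ((586.6566162109375, 73.89202117919922), (206.81106567382812, 167.57879638671875), 2.2457447052001953)
shoulder ((522.409423828125, 64.90464782714844), (66.85469818115234, 140.65963745117188), 5.7138895988464355) 815
```

```bash
cat > st.py <<'E'
from cell import *
from h import *
s=read_state();M=R.from_quat(s["orientation"]).as_matrix()
print("t",s["clock"],"tcp",s["tcp_pos"].round(1),"gap",round(s["finger_gap"],1),"F",s["contact_force"].round(1),"M",s["moment"].round(2));print("joints",s["joints"].round(3));print("tool x,y,z in world (cols)\n",M.round(3))
E
python3 st.py
python3 - <<'E'
from h import *
for n in ["scene0","side0"]:
    c=load(n);P=cloud(c);Z=P[...,2]
    for y0 in range(-350,600,50):
        m=(P[...,1]>=y0)&(P[...,1]<y0+50)&(Z>60)&(P[...,0]<800)&(P[...,0]>100)
        if m.sum()>5: q=P[m];print(n,y0,"zmax",q[:,2].max().round(),"xmin",q[:,0].min().round(),q[:,0].max().round())
    p=load("wrist0"); Rm,t=RT(p)
p=load("wrist0");Rm,t=RT(p);print("wristcam pos",-Rm.T@t,"fwd",Rm[2])
E
```

```text
t 0.15 tcp [126.9 560.4 230.6] gap 85.1 F [-0.6 -0.1  0.2] M [-0.01  0.02  0.06]
joints [1.208 0.314 0.045 1.304 0.    1.431]
tool x,y,z in world (cols)
 [[ 0.221 -0.001 -0.975]
 [ 0.975 -0.001  0.221]
 [-0.001 -1.     0.   ]]
scene0 -350 zmax 252.0 xmin 551.0 733.0
scene0 -300 zmax 252.0 xmin 569.0 776.0
scene0 -250 zmax 109.0 xmin 647.0 760.0
scene0 -200 zmax 109.0 xmin 620.0 799.0
scene0 -150 zmax 104.0 xmin 638.0 800.0
scene0 -50 zmax 290.0 xmin 100.0 563.0
scene0 0 zmax 279.0 xmin 101.0 564.0
scene0 50 zmax 153.0 xmin 490.0 562.0
scene0 100 zmax 110.0 xmin 488.0 788.0
scene0 150 zmax 88.0 xmin 711.0 793.0
scene0 200 zmax 86.0 xmin 717.0 776.0
scene0 250 zmax 161.0 xmin 706.0 797.0
scene0 300 zmax 219.0 xmin 624.0 800.0
scene0 350 zmax 229.0 xmin 597.0 796.0
scene0 400 zmax 234.0 xmin 599.0 722.0
scene0 450 zmax 236.0 xmin 588.0 644.0
scene0 500 zmax 171.0 xmin 592.0 719.0
scene0 550 zmax 123.0 xmin 694.0 747.0
side0 -350 zmax 253.0 xmin 551.0 779.0
side0 -300 zmax 252.0 xmin 569.0 778.0
side0 -250 zmax 109.0 xmin 646.0 764.0
side0 -200 zmax 109.0 xmin 621.0 800.0
side0 -150 zmax 100.0 xmin 635.0 799.0
side0 -50 zmax 288.0 xmin 100.0 561.0
side0 0 zmax 278.0 xmin 100.0 562.0
side0 50 zmax 152.0 xmin 489.0 562.0
side0 100 zmax 109.0 xmin 487.0 780.0
side0 150 zmax 85.0 xmin 713.0 791.0
side0 200 zmax 82.0 xmin 719.0 775.0
side0 250 zmax 160.0 xmin 705.0 797.0
side0 300 zmax 219.0 xmin 632.0 799.0
side0 350 zmax 228.0 xmin 597.0 790.0
side0 400 zmax 233.0 xmin 598.0 722.0
side0 450 zmax 236.0 xmin 590.0 681.0
side0 500 zmax 201.0 xmin 595.0 751.0
side0 550 zmax 124.0 xmin 692.0 800.0
wristcam pos [ 46.43632652 578.95792424 372.70645401] fwd [ 0.31475805 -0.07328379 -0.94633866]
```

View pics/scene0_big.png

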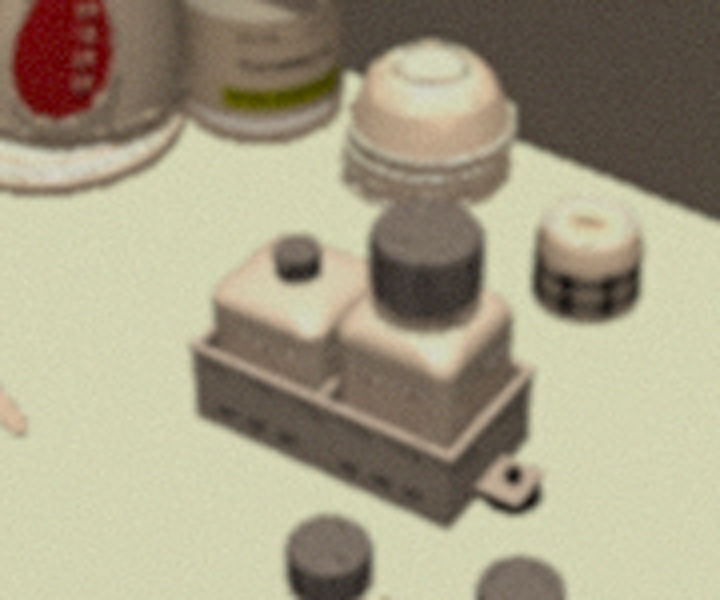

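View pics/side0_big.png

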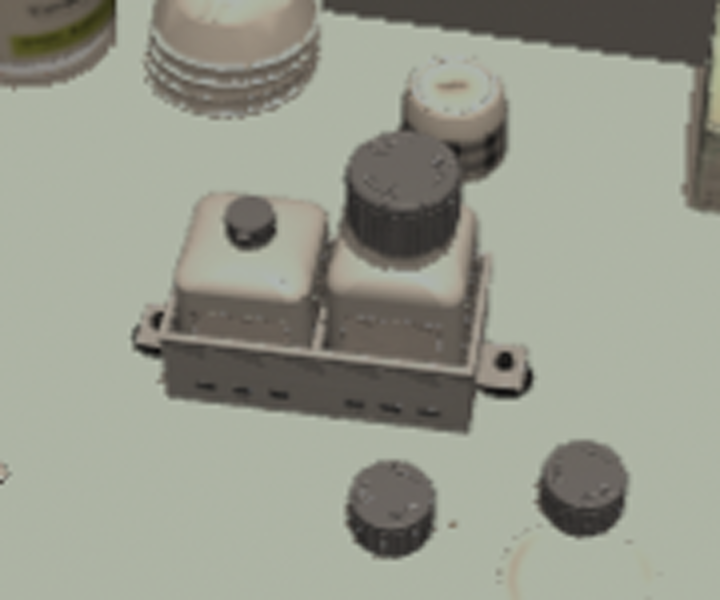

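Emit:
servo_tool(
  translation=[
    [-39,0,-46.2],
    [-39,0,-46.2],
    [-39,0,-46.2],
    [-39,0,-46.2],
    [-39,0,-46.2],
    [-39,0,-46.2],
    [-39,0,-46.2],
    [-39,0,-46.2],
    [-39,0,-46.2],
    [-39,0,-46.2],
    [-39,0,-46.2],
    [0,0,0],
  ],
  rot=[
    [0,0,0],
    [0,0,0],
    [0,0,0],
    [0,0,0],
    [0,0,0],
    [0,0,0],
    [0,0,0],
    [0,0,0],
    [0,0,0],
    [0,0,0],
    [0,0,0],
    [0,0,0],
  ],
  gripper=[100,100,100,100,100,100,100,100,100,100,100,100],
)

```text
clock: 1.65
tcp_pos: [530.0, 26.7, 230.3]
orientation: [0.554, 0.44, -0.44, -0.554]
contact_force: [-0.5, 0.9, -0.0]
finger_gap: 85.8
```

Emit:
servo_tool(
  translation=[
    [0,0,0],
    [0,0,0],
    [0,0,0],
    [0,0,0],
    [0,0,0],
    [0,0,0],
    [0,0,0],
    [0,0,0],
    [0,0,0],
    [0,0,0],
  ],
  rot=[
    [0,9.65,0],
    [0,9.65,0],
    [0,9.65,0],
    [0,9.65,0],
    [0,9.65,0],
    [0,9.65,0],
    [0,9.65,0],
    [0,9.65,0],
    [0,0,0],
    [0,0,0],
  ],
  gripper=[100,100,100,100,100,100,100,100,100,100],
)

```text
clock: 2.9
tcp_pos: [527.5, 30.7, 231.2]
orientation: [-0.707, -0.001, 0.002, 0.707]
contact_force: [-0.4, 0.4, 0.5]
finger_gap: 85.4
```

```bash
python3 st.py
python3 - <<'E'
from cell import *
from h import *
for n in ["wrist","side","scene"]:
    c=read_camera(n); np.save(f"pics/{n}1.npy",c,allow_pickle=True)
    cv2.imwrite(f"pics/{n}1.png",c["img"][:,:,::-1])
c=load("wrist1");P=cloud(c);Z=P[...,2];p0=np.array([527.5,30])
d=np.hypot(P[...,0]-p0[0],P[...,1]-p0[1])
for lo,hi in((143,160),(146,156)):
  m=(Z>lo)&(Z<hi)&(d<45);q=P[m];print(m.sum(),np.median(q,0),cv2.minEnclosingCircle(q[:,:2].astype(np.float32)))
Rm,t=RT(c);print(-Rm.T@t,proj(c,[527.5,30,151]))
E
```

```text
t 2.9 tcp [527.5  30.7 231.2] gap 85.4 F [-0.4  0.4  0.5] M [-0.04  0.01 -0.02]
joints [-0.094  0.223 -0.075  1.274  0.     1.473]
tool x,y,z in world (cols)
 [[ 1.    -0.    -0.004]
 [ 0.004  0.     1.   ]
 [-0.    -1.     0.   ]]
5343 [531.43586902  35.95132018 150.55850068] ((531.2142333984375, 33.101951599121094), 29.63300323486328)
5165 [531.465508    35.29223613 150.58921453] ((531.5540161132812, 33.76805877685547), 28.884498596191406)
[527.96331373 113.93094969 373.44822212] [[312.03760647 210.74788133]]
```

View pics/wrist1.png

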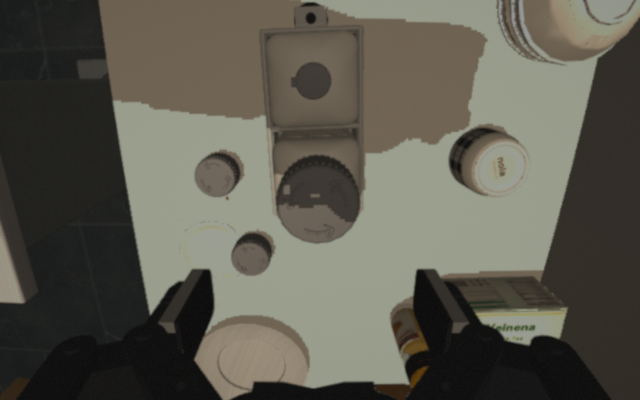

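Emit:
servo_tool(
  translation=[
    [1.4,20,0.7],
    [1.4,24,0.7],
    [0,24,0],
    [0,20,0],
    [0,0,0],
    [0,0,0],
  ],
  rot=[
    [0,0,0],
    [0,0,0],
    [0,0,0],
    [0,0,0],
    [0,0,0],
    [0,0,0],
  ],
  gripper=[100,100,100,100,100,100],
)

```text
clock: 3.8
tcp_pos: [531.1, 31.5, 144.0]
orientation: [-0.707, -0.001, 0.0, 0.707]
contact_force: [0.6, -0.0, -0.3]
finger_gap: 85.4
```

```bash
python3 st.py
python3 - <<'E'
from cell import *
from h import *
for n in ["wrist","side","scene"]:
    c=read_camera(n); np.save(f"pics/{n}2.npy",c,allow_pickle=True)
    cv2.imwrite(f"pics/{n}2.png",c["img"][:,:,::-1])
c=load("side2");b=cv2.resize(c["img"][100:260,220:420],None,fx=4,fy=4,interpolation=cv2.INTER_CUBIC)
cv2.imwrite("pics/side2b.png",b[:600,:,::-1])
E
```

```text
t 3.8 tcp [531.1  31.5 144. ] gap 85.4 F [ 0.6 -0.  -0.3] M [-0.03 -0.04  0.01]
joints [-0.092  0.273 -0.228  1.069  0.     1.478]
tool x,y,z in world (cols)
 [[ 1.     0.001 -0.001]
 [ 0.001  0.     1.   ]
 [ 0.001 -1.     0.   ]]
```

View pics/wrist2.png

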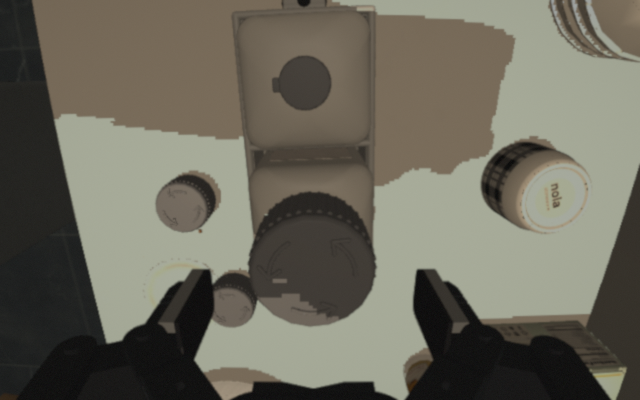

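View pics/side2b.png

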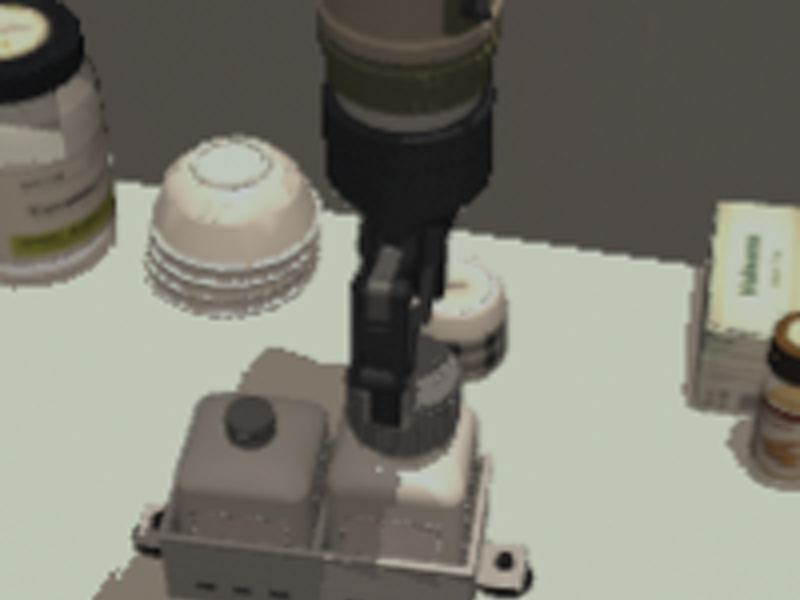

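Run:
```python
from h import *
c=load("wrist2");print(proj(c,[[531.1,31.5,151],[531.1,33.5,151]]))
P=cloud(c);Z=P[...,2];d=np.hypot(P[...,0]-530,P[...,1]-32)
for n in ("wrist2",):
  m=((Z>146)&(Z<156)&(d<40)).astype(np.uint8)
  m=cv2.morphologyEx(m,cv2.MORPH_OPEN,np.ones((5,5)))
  cs=max(cv2.findContours(m,0,1)[0],key=cv2.contourArea);print(cv2.boundingRect(cs),cv2.fitEllipse(cs))
  pts=plane(c,cs[:,0,:].astype(float),151);print(cv2.minEnclosingCircle(pts[:,:2].astype(np.float32)),cv2.fitEllipse(pts[:,:2].astype(np.float32)))
```

```text
[[311.28646935 279.61971478]
 [311.28514691 275.63981776]]
(249, 213, 126, 113) ((311.6020202636719, 268.7144775390625), (110.82323455810547, 124.95909118652344), 88.39495086669922)
((531.4512939453125, 34.996055603027344), 28.01398468017578) ((531.2274169921875, 35.19847869873047), (54.240726470947266, 54.916358947753906), 161.47308349609375)
```

Emit:
servo_tool(
  translation=[
    [0,14,1.5],
    [0,14,0],
    [0,0,0],
    [0,0,0],
  ],
  rot=[
    [0,0,0],
    [0,0,0],
    [0,0,0],
    [0,0,0],
  ],
  gripper=[100,100,100,100],
  force=50,
)

```text
clock: 4.45
tcp_pos: [530.6, 33.1, 115.0]
orientation: [-0.707, 0.0, 0.0, 0.707]
contact_force: [-0.8, -0.7, 0.6]
finger_gap: 85.3
```

Emit:
servo_tool(
  translation=[
    [0,0,0],
    [0,0,0],
    [0,0,0],
    [0,0,0],
  ],
  rot=[
    [0,0,0],
    [0,0,0],
    [0,0,0],
    [0,0,0],
  ],
  gripper=[76,74,72,72],
  force=50,
)

```text
clock: 4.95
tcp_pos: [530.8, 33.0, 115.4]
orientation: [-0.707, -0.0, 0.0, 0.707]
contact_force: [0.0, 0.5, -0.5]
finger_gap: 61.3
```

Emit:
servo_tool(
  translation=[
    [0,0,0],
    [0,0,0],
    [0,0,0],
    [0,0,0],
  ],
  rot=[
    [0,0,0],
    [0,0,0],
    [0,0,0],
    [0,0,0],
  ],
  gripper=[70,68,66,64],
  force=50,
)

```text
clock: 5.45
tcp_pos: [530.6, 33.0, 115.6]
orientation: [-0.707, -0.0, 0.0, 0.707]
contact_force: [-2.7, -0.3, 4.8]
finger_gap: 57.1
```

```bash
python3 st.py
python3 - <<'E'
from cell import *
from h import *
for n in ["wrist","side","scene"]:
    c=read_camera(n); np.save(f"pics/{n}3.npy",c,allow_pickle=True)
    cv2.imwrite(f"pics/{n}3.png",c["img"][:,:,::-1])
c=load("side3");b=cv2.resize(c["img"][120:260,260:400],None,fx=4,fy=4,interpolation=cv2.INTER_CUBIC)
cv2.imwrite("pics/side3b.png",b[:600,:,::-1])
E
```

```text
t 5.45 tcp [530.6  33.  115.6] gap 57.1 F [-2.7 -0.3  4.8] M [-0.05  0.46  0.05]
joints [-0.089  0.294 -0.273  1.004  0.     1.481]
tool x,y,z in world (cols)
 [[ 1.     0.    -0.001]
 [ 0.001  0.     1.   ]
 [ 0.    -1.     0.   ]]
```

View pics/wrist3.png

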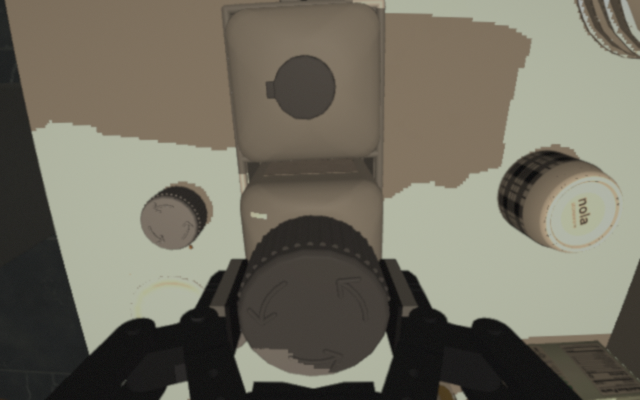

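View pics/side3b.png

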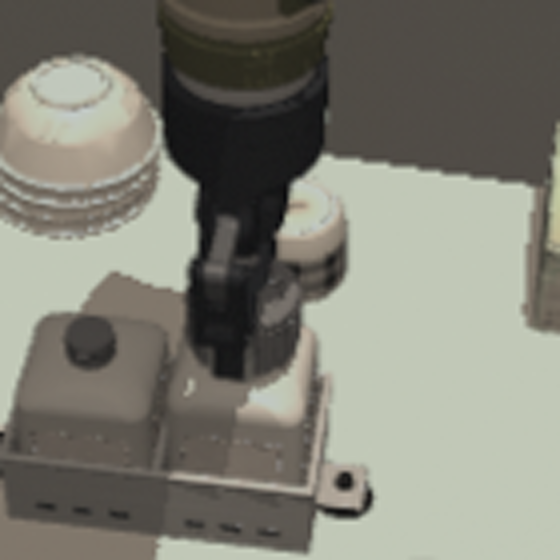

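Emit:
servo_tool(
  translation=[
    [0,0,0],
    [0,0,0],
    [0,0,0],
    [0,0,0],
  ],
  rot=[
    [0,0,0],
    [0,0,0],
    [0,0,0],
    [0,0,0],
  ],
  gripper=[55,50,50,50],
  force=60,
)

```text
clock: 6.1
tcp_pos: [530.6, 33.0, 115.4]
orientation: [-0.707, -0.0, 0.0, 0.707]
contact_force: [-2.5, 0.0, 4.1]
finger_gap: 57.0
```

Emit:
servo_tool(
  translation=[
    [0,0.5,0],
    [0,0.5,0],
    [0,0,0],
  ],
  rot=[
    [0,0,0],
    [0,0,0],
    [0,0,0],
  ],
  gripper=[50,50,50],
)

```text
clock: 6.48
tcp_pos: [530.7, 33.1, 114.5]
orientation: [-0.707, -0.0, 0.0, 0.707]
contact_force: [-2.5, -1.1, 5.7]
finger_gap: 56.9
```

Emit:
servo_tool(
  translation=[
    [0,0.5,0],
    [0,0.5,0],
    [0,0,0],
  ],
  rot=[
    [0,0,0],
    [0,0,0],
    [0,0,0],
  ],
  gripper=[50,50,50],
)

```text
clock: 6.85
tcp_pos: [530.7, 33.1, 113.5]
orientation: [-0.707, -0.0, 0.0, 0.707]
contact_force: [-3.7, -0.3, 6.5]
finger_gap: 57.1
```

Emit:
servo_tool(
  translation=[
    [0,0.5,0],
    [0,0.5,0],
    [0,0,0],
  ],
  rot=[
    [0,0,0],
    [0,0,0],
    [0,0,0],
  ],
  gripper=[50,50,50],
)

```text
clock: 7.22
tcp_pos: [530.7, 33.0, 112.6]
orientation: [-0.707, -0.0, 0.0, 0.707]
contact_force: [-3.6, -0.3, 7.0]
finger_gap: 57.2
```

Emit:
servo_tool(
  translation=[
    [0,0.5,0],
    [0,0,0],
    [0,0,0],
  ],
  rot=[
    [0,0,0],
    [0,0,0],
    [0,0,0],
  ],
  gripper=[50,50,50],
)

```text
clock: 7.6
tcp_pos: [530.7, 33.1, 112.2]
orientation: [-0.707, -0.0, 0.0, 0.707]
contact_force: [-3.4, 0.5, 8.7]
finger_gap: 56.8
```

Emit:
servo_tool(
  translation=[
    [0,0.5,0],
    [0,0,0],
    [0,0,0],
  ],
  rot=[
    [0,0,0],
    [0,0,0],
    [0,0,0],
  ],
  gripper=[50,50,50],
)

```text
clock: 7.98
tcp_pos: [530.7, 33.0, 111.8]
orientation: [-0.707, -0.0, 0.0, 0.707]
contact_force: [-3.2, -1.1, 7.1]
finger_gap: 57.1
```

Emit:
servo_tool(
  translation=[
    [0,0.5,0],
    [0,0,0],
  ],
  rot=[
    [0,0,0],
    [0,0,0],
  ],
  gripper=[50,50],
)

```text
clock: 8.22
tcp_pos: [530.7, 33.1, 111.3]
orientation: [-0.707, -0.0, 0.0, 0.707]
contact_force: [-4.1, 0.3, 9.0]
finger_gap: 57.1
```

Emit:
servo_tool(
  translation=[
    [0,0.4,0],
    [0,0,0],
  ],
  rot=[
    [0,0,0],
    [0,0,0],
  ],
  gripper=[50,50],
)

```text
clock: 8.48
tcp_pos: [530.7, 33.0, 110.9]
orientation: [-0.707, -0.0, 0.0, 0.707]
contact_force: [-3.5, 0.2, 9.1]
finger_gap: 56.8
```

Emit:
servo_tool(
  translation=[
    [0,0.3,0],
    [0,0,0],
  ],
  rot=[
    [0,0,0],
    [0,0,0],
  ],
  gripper=[50,50],
)

```text
clock: 8.72
tcp_pos: [530.7, 33.0, 110.7]
orientation: [-0.707, -0.0, 0.0, 0.707]
contact_force: [-3.8, 0.3, 8.5]
finger_gap: 56.9
```

Emit:
servo_tool(
  translation=[
    [0,0.3,0],
    [0,0,0],
  ],
  rot=[
    [0,0,0],
    [0,0,0],
  ],
  gripper=[50,50],
)

```text
clock: 8.98
tcp_pos: [530.7, 33.0, 110.4]
orientation: [-0.707, -0.0, 0.0, 0.707]
contact_force: [-4.2, -0.1, 9.1]
finger_gap: 56.5
```

Emit:
servo_tool(
  translation=[
    [0,0.3,0],
    [0,0,0],
  ],
  rot=[
    [0,0,0],
    [0,0,0],
  ],
  gripper=[50,50],
)

```text
clock: 9.22
tcp_pos: [530.7, 33.0, 110.1]
orientation: [-0.707, -0.0, 0.0, 0.707]
contact_force: [-3.0, 0.3, 8.7]
finger_gap: 57.3
```

Emit:
servo_tool(
  translation=[
    [0,0.3,0],
    [0,0,0],
  ],
  rot=[
    [0,0,0],
    [0,0,0],
  ],
  gripper=[50,50],
)

```text
clock: 9.48
tcp_pos: [530.8, 33.0, 110.0]
orientation: [0.707, 0.0, -0.0, -0.707]
contact_force: [-3.4, 0.2, 9.3]
finger_gap: 57.2
```

Emit:
servo_tool(
  translation=[
    [0,0.4,0],
    [0,0,0],
  ],
  rot=[
    [0,0,0],
    [0,0,0],
  ],
  gripper=[50,50],
)

```text
clock: 9.72
tcp_pos: [530.8, 33.0, 109.9]
orientation: [0.707, 0.001, 0.0, -0.707]
contact_force: [-4.7, -0.0, 11.5]
finger_gap: 56.9
```

Emit:
servo_tool(
  translation=[
    [0,0.4,0],
    [0,0,0],
  ],
  rot=[
    [0,0,0],
    [0,0,0],
  ],
  gripper=[50,50],
)

```text
clock: 9.98
tcp_pos: [530.9, 33.0, 109.8]
orientation: [0.707, 0.001, 0.0, -0.707]
contact_force: [-4.7, 0.5, 14.7]
finger_gap: 57.1
```

```bash
python3 st.py
python3 - <<'E'
from cell import *
from h import *
for n in ["wrist","side","scene"]:
    c=read_camera(n); np.save(f"pics/{n}4.npy",c,allow_pickle=True)
    cv2.imwrite(f"pics/{n}4.png",c["img"][:,:,::-1])
for n in ("wrist3","wrist4"):
    c=load(n);z=c["z_map"][290:330,285:345];z=z[z>0];print(n,np.median(z),z.mean()); P=cloud(c)[290:330,285:345,2];print(np.nanmedian(P))
    print([ (u,v,c["z_map"][v,u]) for u,v in((305,88),(270,200),(350,200))])
E
```

```text
t 9.975 tcp [530.9  33.  109.8] gap 57.1 F [-4.7  0.5 14.7] M [0.02 1.12 0.  ]
joints [-0.089  0.299 -0.282  0.989 -0.     1.481]
tool x,y,z in world (cols)
 [[ 1.     0.001 -0.001]
 [ 0.001 -0.     1.   ]
 [ 0.001 -1.    -0.   ]]
wrist3 126.75695 126.80762
150.66491863757375
[(305, 88, np.float32(144.67899)), (270, 200, np.float32(167.2964)), (350, 200, np.float32(165.6984))]
wrist4 126.81358 126.853004
144.80250280409115
[(305, 88, np.float32(138.33696)), (270, 200, np.float32(161.94978)), (350, 200, np.float32(160.52356))]
```

Emit:
servo_tool(
  translation=[
    [-0.3,-0.2,0],
    [0,0,0],
  ],
  rot=[
    [0,0,0],
    [0,0,0],
  ],
  gripper=[50,50],
)

```text
clock: 10.38
tcp_pos: [530.7, 33.1, 109.8]
orientation: [0.707, 0.001, 0.0, -0.707]
contact_force: [-4.2, 0.1, 12.5]
finger_gap: 56.8
```

Emit:
servo_tool(
  translation=[
    [0,0,0],
    [0,0,0],
  ],
  rot=[
    [0,-3,0],
    [0,-3,0],
  ],
  gripper=[50,50],
)

```text
clock: 10.62
tcp_pos: [531.5, 33.1, 109.9]
orientation: [0.706, 0.039, -0.037, -0.706]
contact_force: [-2.1, 0.1, 10.1]
finger_gap: 57.1
```

Emit:
servo_tool(
  translation=[
    [0,0.3,0],
    [0,0,0],
  ],
  rot=[
    [0,0,0],
    [0,0,0],
  ],
  gripper=[50,50],
)

```text
clock: 10.88
tcp_pos: [531.6, 33.0, 109.8]
orientation: [0.706, 0.038, -0.036, -0.706]
contact_force: [-3.9, 0.3, 13.0]
finger_gap: 57.3
```

Emit:
servo_tool(
  translation=[
    [0,0,0],
    [0,0,0],
  ],
  rot=[
    [0,-3,0],
    [0,-3,0],
  ],
  gripper=[50,50],
)

```text
clock: 11.12
tcp_pos: [531.9, 33.1, 109.9]
orientation: [0.703, 0.076, -0.073, -0.703]
contact_force: [-1.3, 0.5, 10.6]
finger_gap: 57.3
```

Emit:
servo_tool(
  translation=[
    [0,0.2,0],
    [0,0,0],
  ],
  rot=[
    [0,0,0],
    [0,0,0],
  ],
  gripper=[50,50],
)

```text
clock: 11.38
tcp_pos: [531.9, 33.1, 109.8]
orientation: [0.703, 0.076, -0.073, -0.703]
contact_force: [-2.3, -0.1, 12.3]
finger_gap: 57.2
```

Emit:
servo_tool(
  translation=[
    [0,0,0],
    [0,0,0],
    [0,0,0],
  ],
  rot=[
    [0,-4,0],
    [0,-4,0],
    [0,-4,0],
  ],
  gripper=[50,50,50],
)

```text
clock: 11.75
tcp_pos: [532.0, 33.3, 109.8]
orientation: [0.692, 0.149, -0.147, -0.691]
contact_force: [-1.4, 1.8, 12.6]
finger_gap: 56.9
```

Emit:
servo_tool(
  translation=[
    [0,0,0],
    [0,0,0],
    [0,0,0],
  ],
  rot=[
    [0,-4,0],
    [0,-4,0],
    [0,-4,0],
  ],
  gripper=[50,50,50],
)

```text
clock: 12.12
tcp_pos: [532.1, 33.4, 109.8]
orientation: [0.672, 0.221, -0.218, -0.672]
contact_force: [-1.6, 1.6, 13.3]
finger_gap: 57.1
```

```bash
python3 st.py
python3 - <<'E'
from cell import *
from h import *
for n in ["wrist"]:
    c=read_camera(n); np.save(f"pics/{n}5.npy",c,allow_pickle=True)
    cv2.imwrite(f"pics/{n}5.png",c["img"][:,:,::-1])
E
```

```text
t 12.125 tcp [532.1  33.4 109.8] gap 57.1 F [-1.6  1.6 13.3] M [ 0.28  0.4  -0.16]
joints [-0.089  0.298 -0.283  0.986  0.001  0.851]
tool x,y,z in world (cols)
 [[ 0.807  0.004 -0.59 ]
 [ 0.59   0.001  0.807]
 [ 0.004 -1.    -0.002]]
```

View pics/wrist5.png

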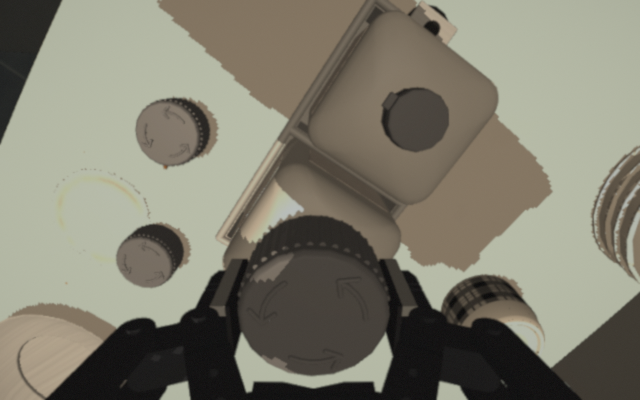

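The arrows at (265,300) and (350,300) keep their place in the wrist view while the bottle and holder appear turned about 36°. So the cap is turning with the gripper and the bottle is not.

Emit:
servo_tool(
  translation=[
    [0,0,0],
    [0,0,0],
    [0,0,0],
  ],
  rot=[
    [0,-4,0],
    [0,-4,0],
    [0,-4,0],
  ],
  gripper=[50,50,50],
)

```text
clock: 12.55
tcp_pos: [532.2, 33.3, 109.8]
orientation: [0.646, 0.29, -0.287, -0.645]
contact_force: [-2.0, 1.0, 11.1]
finger_gap: 57.0
```

Emit:
servo_tool(
  translation=[
    [0,0,0],
    [0,0,0],
    [0,0,0],
    [0,0,0],
    [0,0,0],
  ],
  rot=[
    [0,-4,0],
    [0,-4,0],
    [0,-4,0],
    [0,-3,0],
    [0,0,0],
  ],
  gripper=[50,50,50,50,50],
)

```text
clock: 13.18
tcp_pos: [532.1, 33.3, 109.8]
orientation: [0.603, 0.371, -0.369, -0.602]
contact_force: [-2.8, 1.1, 12.1]
finger_gap: 57.2
```

```bash
python3 st.py
```

```text
t 13.175 tcp [532.1  33.3 109.8] gap 57.2 F [-2.8  1.1 12.1] M [0.29 0.43 0.08]
joints [-0.089  0.298 -0.283  0.986  0.001  0.381]
tool x,y,z in world (cols)
 [[ 0.453  0.004 -0.892]
 [ 0.892  0.001  0.453]
 [ 0.002 -1.    -0.003]]
```

Emit:
servo_tool(
  translation=[
    [0,-2,0],
    [0,-2,0],
    [0,-2,0],
    [0,0,0],
  ],
  rot=[
    [0,0,0],
    [0,0,0],
    [0,0,0],
    [0,0,0],
  ],
  gripper=[50,50,50,50],
)

```text
clock: 13.68
tcp_pos: [531.9, 33.3, 114.9]
orientation: [0.603, 0.371, -0.369, -0.602]
contact_force: [0.4, 2.0, 5.5]
finger_gap: 57.1
```

Emit:
servo_tool(
  translation=[
    [0,-2,0],
    [0,-2,0],
    [0,-2,0],
    [0,0,0],
  ],
  rot=[
    [0,0,0],
    [0,0,0],
    [0,0,0],
    [0,0,0],
  ],
  gripper=[50,50,50,50],
)

```text
clock: 14.18
tcp_pos: [530.3, 32.9, 120.0]
orientation: [-0.603, -0.369, 0.37, 0.603]
contact_force: [1.8, -0.2, 2.1]
finger_gap: 56.9
```

Emit:
servo_tool(
  translation=[
    [0,-3,0],
    [0,-3,0],
    [0,-3,0],
    [0,0,0],
  ],
  rot=[
    [0,0,0],
    [0,0,0],
    [0,0,0],
    [0,0,0],
  ],
  gripper=[50,50,50,50],
)

```text
clock: 14.68
tcp_pos: [530.3, 33.0, 129.2]
orientation: [-0.603, -0.37, 0.37, 0.603]
contact_force: [0.7, -0.0, -1.5]
finger_gap: 57.4
```

Emit:
servo_tool(
  translation=[
    [0,-4,0],
    [0,-4,0],
    [0,-4,0],
    [0,0,0],
  ],
  rot=[
    [0,0,0],
    [0,0,0],
    [0,0,0],
    [0,0,0],
  ],
  gripper=[50,50,50,50],
)

```text
clock: 15.18
tcp_pos: [530.8, 33.0, 141.6]
orientation: [0.603, 0.37, -0.369, -0.603]
contact_force: [-0.5, -0.5, -1.5]
finger_gap: 57.0
```

```bash
python3 st.py
python3 - <<'E'
from cell import *
from h import *
for n in ["side","scene"]:
    c=read_camera(n); np.save(f"pics/{n}6.npy",c,allow_pickle=True)
    cv2.imwrite(f"pics/{n}6.png",c["img"][:,:,::-1])
c=load("side6");b=cv2.resize(c["img"][120:260,240:400],None,fx=4,fy=4,interpolation=cv2.INTER_CUBIC)
cv2.imwrite("pics/side6b.png",b[:600,:,::-1])
E
```

```text
t 15.175 tcp [530.8  33.  141.6] gap 57.0 F [-0.5 -0.5 -1.5] M [ 0.   -0.02  0.05]
joints [-0.089  0.274 -0.233  1.063  0.     0.382]
tool x,y,z in world (cols)
 [[ 0.453  0.001 -0.891]
 [ 0.891 -0.     0.453]
 [ 0.    -1.    -0.001]]
```

View pics/side6b.png

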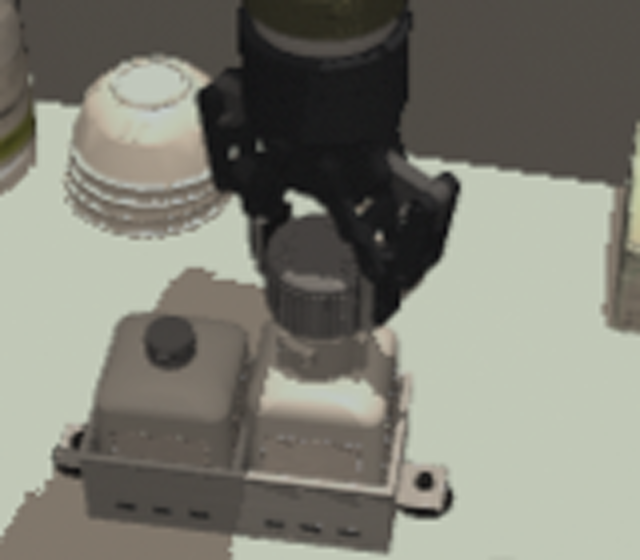

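Emit:
servo_tool(
  translation=[
    [0,-20,0],
    [0,-25,0],
    [0,-15,0],
    [-26.4,0,-4.5],
    [-36,0,-6.5],
    [-36,0,-6.5],
    [-40,0,-7],
    [-40,0,-7],
    [-40,0,-7],
    [-40,0,-7],
    [-28,0,-5],
    [0,0,0],
  ],
  rot=[
    [0,0,0],
    [0,0,0],
    [0,0,0],
    [0,0,0],
    [0,0,0],
    [0,0,0],
    [0,0,0],
    [0,0,0],
    [0,0,0],
    [0,0,0],
    [0,0,0],
    [0,0,0],
  ],
  gripper=[50,50,50,50,50,50,50,50,50,50,50,50],
)

```text
clock: 16.77
tcp_pos: [445.0, -246.8, 200.7]
orientation: [-0.603, -0.369, 0.369, 0.603]
contact_force: [-0.2, 0.4, -0.5]
finger_gap: 56.9
```

Emit:
servo_tool(
  translation=[
    [0,20,0],
    [0,40,0],
    [0,40,0],
    [0,30,0],
    [0,10,0],
    [0,0,0],
    [0,0,0],
  ],
  rot=[
    [0,0,0],
    [0,0,0],
    [0,0,0],
    [0,0,0],
    [0,0,0],
    [0,0,0],
    [0,0,0],
  ],
  gripper=[50,50,50,50,50,50,50],
)

```text
clock: 17.65
tcp_pos: [446.6, -245.6, 62.4]
orientation: [0.603, 0.37, -0.369, -0.602]
contact_force: [0.0, 0.0, -1.0]
finger_gap: 57.3
```

```bash
python3 st.py
python3 - <<'E'
from cell import *
from h import *
for n in ["side","scene"]:
    c=read_camera(n); np.save(f"pics/{n}7.npy",c,allow_pickle=True)
    cv2.imwrite(f"pics/{n}7.png",c["img"][:,:,::-1])
    P=cloud(c);Z=P[...,2];d=np.hypot(P[...,0]-446,P[...,1]+245)
    m=(Z>5)&(Z<19)&(d<85);q=P[m];print("dish",cv2.minEnclosingCircle(q[:,:2].astype(np.float32)))
E
```

```text
t 17.65 tcp [ 446.6 -245.6   62.4] gap 57.3 F [ 0.  0. -1.] M [-0.02 -0.01  0.1 ]
joints [-0.66   0.305 -0.405  0.859  0.    -0.19 ]
tool x,y,z in world (cols)
 [[ 0.453  0.002 -0.891]
 [ 0.891 -0.001  0.453]
 [-0.    -1.    -0.002]]
dish ((445.40728759765625, -245.82081604003906), 75.41053009033203)
dish ((445.2320861816406, -244.2810516357422), 75.35493469238281)
```

View pics/side7.png

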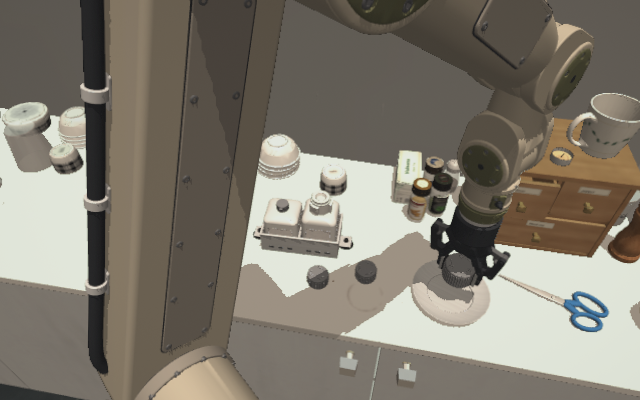

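The descaler bottle stands open in the holder at (321,205). The cap hangs over the dish at (459,270).

Emit:
servo_tool(
  translation=[
    [0,20,0],
    [0,20,0],
    [0,10,0],
    [0,2,0],
    [0,0,0],
  ],
  rot=[
    [0,0,0],
    [0,0,0],
    [0,0,0],
    [0,0,0],
    [0,0,0],
  ],
  gripper=[50,50,50,50,50],
)

```text
clock: 18.38
tcp_pos: [446.0, -245.4, 9.6]
orientation: [0.603, 0.37, -0.37, -0.603]
contact_force: [0.2, -0.5, -0.8]
finger_gap: 57.0
```

Emit:
servo_tool(
  translation=[
    [0,2,0],
    [0,1,0],
    [0,1,0],
    [0,0,0],
  ],
  rot=[
    [0,0,0],
    [0,0,0],
    [0,0,0],
    [0,0,0],
  ],
  gripper=[50,50,50,50],
)

```text
clock: 18.88
tcp_pos: [445.5, -245.1, 5.0]
orientation: [-0.603, -0.37, 0.37, 0.603]
contact_force: [0.3, 0.2, -0.9]
finger_gap: 57.1
```

Emit:
servo_tool(
  translation=[
    [0,1,0],
    [0,0,0],
  ],
  rot=[
    [0,0,0],
    [0,0,0],
  ],
  gripper=[50,50],
)

```text
clock: 19.12
tcp_pos: [445.5, -245.0, 4.0]
orientation: [-0.603, -0.37, 0.37, 0.603]
contact_force: [0.1, -0.2, -1.3]
finger_gap: 57.1
```

Emit:
servo_tool(
  translation=[
    [0,0.7,0],
    [0,0,0],
  ],
  rot=[
    [0,0,0],
    [0,0,0],
  ],
  gripper=[50,50],
)

```text
clock: 19.38
tcp_pos: [445.6, -245.1, 3.7]
orientation: [0.603, 0.37, -0.37, -0.603]
contact_force: [-1.5, -0.1, 4.0]
finger_gap: 56.8
```

Emit:
servo_tool(
  translation=[
    [0,-0.4,0],
    [0,0,0],
    [0,0,0],
    [0,0,0],
    [0,0,0],
    [0,0,0],
  ],
  rot=[
    [0,0,0],
    [0,0,0],
    [0,0,0],
    [0,0,0],
    [0,0,0],
    [0,0,0],
  ],
  gripper=[50,68,72,77,82,82],
  force=20,
)

```text
clock: 20.12
tcp_pos: [445.6, -245.1, 3.8]
orientation: [-0.603, -0.37, 0.37, 0.603]
contact_force: [0.7, 0.9, 0.3]
finger_gap: 70.3
```

Emit:
servo_tool(
  translation=[
    [0,-3,0],
    [0,-8,0],
    [0,-15,0],
    [0,-25,0],
    [0,-40,0],
    [0,-40,0],
    [0,0,0],
  ],
  rot=[
    [0,0,0],
    [0,0,0],
    [0,0,0],
    [0,0,0],
    [0,0,0],
    [0,0,0],
    [0,0,0],
  ],
  gripper=[84,85,85,85,85,85,85],
)

```text
clock: 21.0
tcp_pos: [447.9, -246.8, 139.4]
orientation: [0.605, 0.371, -0.369, -0.6]
contact_force: [0.9, -0.1, -0.8]
finger_gap: 72.4
```

```bash
python3 st.py
python3 - <<'E'
from cell import *
from h import *
for n in ["side","wrist","scene"]:
    c=read_camera(n); np.save(f"pics/{n}8.npy",c,allow_pickle=True)
    cv2.imwrite(f"pics/{n}8.png",c["img"][:,:,::-1])
    P=cloud(c);Z=P[...,2];d=np.hypot(P[...,0]-446,P[...,1]+245)
    m=(Z>5)&(Z<19)&(d<85);q=P[m];print(n,"dish",cv2.minEnclosingCircle(q[:,:2].astype(np.float32)))
    m=(Z>35)&(Z<45)&(d<50);q=P[m];print("cap",np.median(q,0),cv2.minEnclosingCircle(q[:,:2].astype(np.float32)))
E
```

```text
t 21.0 tcp [ 447.9 -246.8  139.4] gap 72.4 F [ 0.9 -0.1 -0.8] M [-0.04 -0.04  0.  ]
joints [-0.661  0.233 -0.294  1.036  0.    -0.19 ]
tool x,y,z in world (cols)
 [[ 0.453  0.007 -0.891]
 [ 0.891 -0.005  0.453]
 [-0.001 -1.    -0.008]]
side dish ((446.2712707519531, -244.8869171142578), 76.02658081054688)
cap [ 442.92409065 -246.85819035   38.87106128] ((444.5699462890625, -246.86221313476562), 28.696163177490234)
wrist dish ((447.2470703125, -243.57595825195312), 74.77141571044922)
cap [ 444.4589815  -244.04954092   38.52824685] ((445.9123229980469, -244.9418487548828), 28.357158660888672)
scene dish ((446.28082275390625, -245.22503662109375), 75.96128845214844)
cap [ 442.47822314 -248.34141406   39.06728021] ((444.1407470703125, -247.3963165283203), 28.82908821105957)
```

View pics/side8.png

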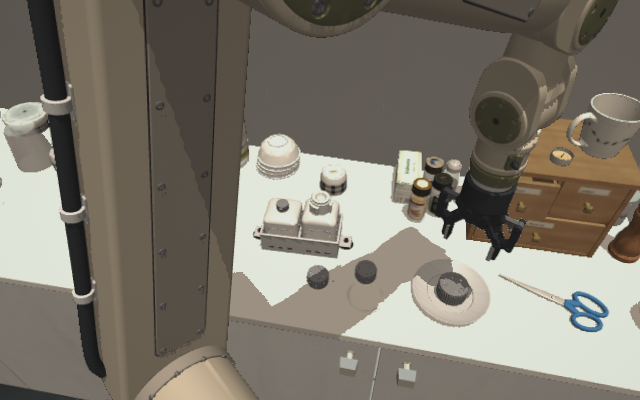

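View pics/wrist8.png

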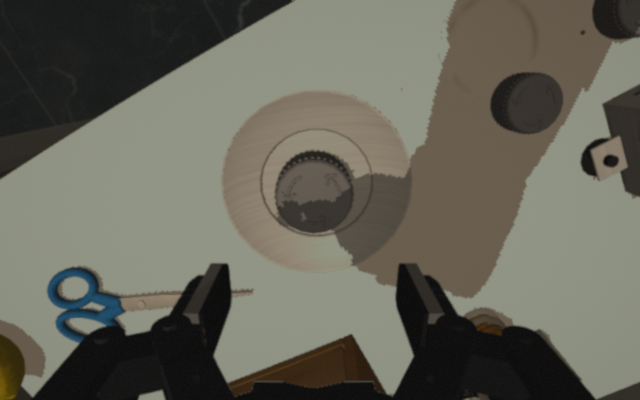

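The cap lies top side up in the middle of the dish: (453,289) in the side view, (314,192) in the wrist view. Before handing in I'll compare both bottles' poses and the bystanders with the first pictures.

Emit:
servo_tool(
  translation=[
    [0,-20,0],
    [0,0,0],
    [0,0,0],
    [0,0,0],
  ],
  rot=[
    [0,0,0],
    [0,0,0],
    [0,0,0],
    [0,0,0],
  ],
  gripper=[85,85,85,85],
)

```text
clock: 21.65
tcp_pos: [445.0, -244.7, 153.6]
orientation: [-0.602, -0.369, 0.37, 0.603]
contact_force: [0.3, -0.2, 0.2]
finger_gap: 72.5
```

Run:
```python
from cell import *
from h import *
c=read_camera("side");np.save("pics/side9.npy",c,allow_pickle=True)
for n in ("side0","side9"):
    c=load(n);P=cloud(c);Z=P[...,2]
    for nm,cx,cy,r,lo,hi in (("shoulder",530,32,60,80,106),("neck",530,32,35,115,160),("rinsecap",525,112,45,98,115),("cup",640,35,60,30,65)):
        m=(np.hypot(P[...,0]-cx,P[...,1]-cy)<r)&(Z>lo)&(Z<hi);q=P[m];print(n,nm,m.sum(),q.mean(0).round(1) if len(q) else "",q[:,2].max() if len(q) else "")
    print("spoon",[depth(c,p)[0].round(1) for p in((180,246),(205,260))])
s=read_state();print(s["tcp_pos"],s["contact_force"],s["joint_vel"].round(3),s["clock"])
```

```text
side0 shoulder 812 [511.1  38.   94.2] 105.76312877256835
side0 neck 766 [519.8  29.8 142.7] 153.30177584288697
side0 rinsecap 119 [523.7 110.6 105.1] 109.09979880876496
side0 cup 265 [684.2  32.6  44.5] 54.40386445155994
spoon [array([458.1, 326.3,  -1. ]), array([427.5, 256.3,   6.4])]
side9 shoulder 871 [513.2  38.1  94.7] 105.68462613904009
side9 neck 387 [523.5  29.7 130.2] 139.18720380680418
side9 rinsecap 116 [523.8 110.5 105.4] 109.31530329544731
side9 cup 279 [683.6  32.9  43.9] 55.06836767973909
spoon [array([130.5,  85.3, 452.4]), array([145.8,  74. , 414.8])]
[ 445.09585696 -244.76892317  153.83325981] [ 0.16052649  0.3710355  -0.77702229] [ 0.001 -0.002  0.005  0.002 -0.002 -0.   ] 21.7
```

```bash
python3 -c "
from cell import *
print(job_done())"
```

```text
the job is handed in; nothing more can be done
None
```

I opened the descaler bottle, set its cap top side up in the middle of the steel dish, and handed the job in at about 22 s of the 64 s allowed.

- **Opening:** I gripped the ribbed side and pushed about 5.5 mm down to the hard stop, where the force jumped from about 9 N to 14.7 N. I then turned the cap 63° anticlockwise. The first readings at 6° and 12° dipped to 10.1 and 10.6 N, just above the stop, so I pressed slightly more. The rest of the turn held 11–13 N. The cap then lifted straight off.
- **Cap and dish:** The cap top was at 39 mm, the height expected for it standing on the dish floor. It was 2–3 mm from the dish centre in all three cameras.
- **Bottles and cup:** Both bottles were standing in the holder. The rinse bottle's cap and the cup were within about 1 mm of the first picture. The descaler's shoulder reading shifted about 2 mm, about the play in its well or the camera error, and its bare neck top read 139 mm.
- **Not confirmed:** The arm hid the spoon in the last side view, so its position wasn't measured again. The arm's path went nowhere near it.
- **Disagreement:** The wrist camera put the cap 2–4 mm away from where the other two cameras did. I used a middle value, and the grip was fine.

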